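# Set the thumbwheel length stop and butt the tube to it

### The arm

A 7-joint arm with a two-finger parallel gripper is mounted at the origin on a cart in front of the work surface, level with it; the furniture and walls round the work are solid. World frame = base frame: x ahead of the robot, y to its left, z up, the work surface at z = 0. Lengths are in mm, angles in rad, forces in N, time in s.
With the tool pointing down it reaches from about 400 to 875 mm from the base axis. Payload 4.4 kg.
Tool frame: the origin (TCP) lies midway between the tips of the shut fingers; the grasp point (between the pads) lies 19 mm behind it; z points along the fingers, y is the line along which they close (so a half turn about z gives the same grasp; the last joint's range is limited). The gripper opens to 85 mm and grips with 20 to 120 N. Pads are 22 mm wide; open, the fingers measure 114 mm over their backs; the gripper's body (76 mm by 85 mm) begins 54 mm behind the grasp point. The pads swing forward as they close: fully open they stand 13 mm farther back than shut.
Start: joints at [1.04, 0.628, 0.038, 1.517, -0.027, 0.996, -0.02], TCP at [291.387, -581.043, 231.313] pointing down, gripper open.
Joint ranges: [-3.06, 3.06], [-0.37, 2.12], [-1.25, 1.32], [0.18, 2.47], [-1.1, 4.24], [0.23, 1.98], [-2.94, 2.94]. Speed limits (rad/s): [2.57, 2.57, 3.14, 3.14, 3.14, 3.14, 3.14].

### API

Orientations are given as [roll, pitch, yaw] about the fixed x, y, z axes, in that order (R = Rz(yaw) Ry(pitch) Rx(roll)).
In Python, from cell import ctrl gives the robot as it stands. The module is installed in compiled form; this text tells all that it offers.
- The arm moves only by the tool step_arm, never from a script. Its argument "commands" is one flat list of numbers, 7 for each row, row after row: the shift along the tool's x, y, z in cm, then the turn, a rotation vector about the tool's x, y, z in rad, then the opening, from 0 (shut) to 1 (fully open). A call has 1 to 10 rows; each row is the pose to reach, as a shift and turn from the pose commanded when the call began, along the tool's axes at that moment; what a row does not reach only later rows make up. A row lasts 1/10 s, in which the tool goes at most 50 mm and 8.59 degrees, less where a joint would pass 70% of its speed; a pose out of reach is approached as far as the arm can. A call with a gripper value outside its range is refused whole. The fingers move at their own pace and stop on an object; the grip force is fixed at half the most. Time passes only in rows, so rows that repeat a pose let the fingers close. It gives the time, the measured TCP pose, the force, the opening and the grip force at its end, in the units of the state.
- ctrl.read_state(): the state, without advancing time (a new reading comes with each control period).
- ctrl.get_image(name): name is "scene" or "top" or "wrist"; returns a dict with "image" (384x512x3 uint8, red, green, blue), "range_z" (384x512 float32, mm along the optical axis (not along the pixel's ray), 0 where there is no reading), "vfov" (degrees; the focal length in pixels is half the picture's height over the tangent of half this angle, whatever the lens; pixels are square), "cx", "cy" (the principal point, pixels), "D" ([k1, k2, p1, p2, k3] as OpenCV has them; the pictures are not rectified), "world_to_cam" (4x4, takes a point from world to camera coordinates). Camera axes: x right, y down, z forward; pixel columns grow to the right and rows downward; lengths in mm; the calibration is good to about 2 mm. A picture is of the moment at which its call begins.
- ctrl.finish_job(): hands the job in; it is judged then, once.
The state is a dict: "clock": time; "qpos": joint angles; "qd": joint speeds; "tau": joint torques, N m; "eef_pos": TCP position; "tool_rot": TCP orientation; "force": force on the tool from outside, world axes, zero at the start; "torque": the same for the moment, N m; "width": finger opening in mm; "gripper_force": force on a finger pad.
Only numpy, scipy, OpenCV 4.12 (cv2) and the standard library are available. Lean on these libraries where they do the work, as an engineer would, in place of code of your own. Each camera call takes 0.05 s, during which the arm holds its last target. There are 200 camera calls.

### The job

Set the saw guide's length stop: with a fingertip on the ribbed thumbwheel that stands out of the slot in the housing, roll the stop along until its pointer is in line with the point of the index tab on the rule, pressing firmly enough to carry the wheel but not hard, and not pushing the stop itself. Then slide the tube along its V trough until its end butts against the stop without shifting the stop off the mark, and leave it lying there.

Things in the scene. Friction and masses are not known exactly. Their poses are not given: they have to be found in the camera images.
- saw_guide: Tube saw guide, fixed to the bench; dark steel base 155 x 315 mm, 12 mm thick. Origin: on the trough's centre line, at bench height. y runs along the trough to the stop; x runs across, away from the robot, to the graduated rule; the wheel housing is on the -x side. Two pairs of saw guide posts, 74 mm high, stand at y -60, x +34 and -34 mm.
- trough_end (a point): Middle of the open end of the V trough, at the height of its top edges (43 mm). The trough, two steel plates at 45 degrees, 50 mm wide over the top edges, runs from here (guide y -150 mm) to y +50 mm, with the saw kerf at y -60 mm.
- panel (a point): Middle of the slot, 42 mm along y by 15 mm along x, in the flat top panel (46 x 96 mm, 58 mm high) of the grey wheel housing, at x -55, y +115 mm of the guide. Out of it stand the top 8 mm of the thumbwheel.
- wheel_top (a point): Highest point of the thumbwheel's rim, 66 mm high; the axle lies along the guide's x, fixed in the housing. The wheel is stiff: about 5 N along the rim turns it, so a fingertip laid on lightly slips; 9 to 14 N of pressure carries it (rubber on fingertip grips about 1 to 1). More than 20 N would harm it, and the rim gives only about 1 mm at 20 N, so come down slowly and by feel.
- thumbwheel: Black ribbed rubber wheel, 52 mm diameter, 12 mm thick; origin at its centre. Dragging its top to -y of the guide (to the trough) moves the stop to -y, dragging it to +y moves the stop back: 0.69 mm of stop for 1 mm of rim (18 mm per rad) if the finger does not slip. It stays where it is left.
- stop: The sliding stop, a steel plate 44 mm wide, 12 mm thick, top edge 61 mm high, that runs 65 mm along y of the guide, geared to the thumbwheel by a brass rack. Only friction holds it: a push of about 7.5 N on its face shifts it. Origin: in the plane of its face, at bench height.
- stop_face (a point): Centre of the stop's face (the -y side of the plate), on the line of the tube's axis, 44 mm high.
- stop_pointer (a point): Tip of the thin dark pointer blade that reaches from the stop over the edge of the rule, in the plane of the stop's face, 33 mm high. Its y axis is that of the guide.
- tab_point (a point): Point of the index tab, an aluminium clip 13 mm wide with a dark screw head, clamped on the rule; it looks to -x at the pointer blade, 33 mm high. The pointer is set when it has the same y in the guide's axes (its tip stays 2 to 3 mm short in x). At the start the stop stands 10 to 45 mm to +y of it.
- frame_tube: Painted steel tube, 31.6 mm outside diameter, 280 mm long, 0.2 to 0.35 kg, loose in the trough; y is the tube's axis, pointing to the stop; origin 16 mm under the axis at half length. It slides in the trough at about 1 to 5 N.
- tube_stop_end (a point): Centre of the tube's end that faces the stop, 44 mm high; it starts 40 mm or more short of the tab.
- tube_push_end (a point): Centre of the tube's other end, 44 mm high. It stands out free past the trough's end, by 15 mm or more even when the tube is home; the tube can be pushed home here with closed fingertips pointing down.
- broom_top (a point): Upper end of a wooden broom stick, 27 mm thick and solid, that leans up past the bench's front edge from the robot's left (it passes bench height 95 mm farther to -y and 55 mm nearer the robot). Go over it, not through it.

How it is judged (in metres and radians):
On the way, in this order (a step that is already met when the one before it is completed fails the run):
1. the stop's pointer is in line with the tab's point, within 2 mm, with the tube still clear of the stop (y of stop_pointer in the frame of tab_point between -0.002 and 0.002 m and y of tube_stop_end in the frame of stop_face below -0.008 m), for 0.3 s.
2. the tube's end has come up to the stop (y of tube_stop_end in the frame of stop_face above -0.002 m), for 0.2 s.
At the end, for the whole second after the job is handed in: The stop's pointer is in line with the tab's point within 2 mm along the guide, the tube lies down in the trough (its axis within 0.03 rad of the guide's, both ends under 48 mm high and the end within 5 mm of the stop's centre), its end within 2 mm of the stop's face, and all is at rest (y of stop_pointer in the frame of tab_point between -0.002 and 0.002 m and y of tube_stop_end in the frame of stop_face above -0.002 m and horizontal distance between tube_stop_end and stop_face below 0.005 m and angle between the y axis of frame_tube and the y axis of saw_guide, either way round below 0.03 rad and height (world z) of each of tube_stop_end, tube_push_end below 0.048 m and linear speed of frame_tube below 0.01 m/s and linear speed of stop below 0.005 m/s); the robot touches nothing.
It fails at once if the thumbwheel is pressed with more than 20 N (contact force between any of the arm, the fingers and thumbwheel above 20 N).
It fails at once if the robot pushes the stop itself (more than 3 N) (contact force between any of the arm, the fingers and stop above 3 N).
It also fails if it takes over 67 s, if anything falls off the work surface, if the arm or the gripper's body presses on something with over 40 N, if the wrist force passes 120 N, or if a joint passes its speed limit or range.

## Working session

There is one attempt and no reset: what is moved stays moved. The work goes in short steps, Python scripts to look and compute and a tool call to move; the robot and the scene stay as the last step left them, time stands still between calls to the robot, and variables do not carry over. Pictures are saved under pics/ and viewed, at most 10 in all, crops included, and the job is handed in when it is done.

Besides the shell and the picture viewer there is one more tool, called after "Request:" as name(argument=value, ...) on one line, values as JSON. step_arm: Moves the arm, as the interface text tells. Its arguments: {"type":"object","properties":{"commands":{"type":"array"}},"required":["commands"]}

```bash
mkdir -p pics && cat > h.py <<'E'
import numpy as np, cv2
from cell import ctrl
def K(d):
    h=d["image"].shape[0]; f=h/2/np.tan(np.radians(d["vfov"]/2))
    return np.array([[f,0,d["cx"]],[0,f,d["cy"]],[0,0,1.]])
def ray(d,uv):
    p=cv2.undistortPoints(np.array(uv,float).reshape(-1,1,2),K(d),np.array(d["D"],float)).reshape(-1,2)
    T=np.array(d["world_to_cam"]); R=T[:3,:3]; c=-R.T@T[:3,3]
    return c,np.c_[p,np.ones(len(p))]@R
def onz(d,uv,z):
    c,r=ray(d,uv); return c+r*((z-c[2])/r[:,2])[:,None]
def proj(d,P):
    T=np.array(d["world_to_cam"]); 
    return cv2.projectPoints(np.array(P,float).reshape(-1,1,3),cv2.Rodrigues(T[:3,:3])[0],T[:3,3],K(d),np.array(d["D"],float))[0].reshape(-1,2)
def pts(d):  # world point per pixel from range
    h,w=d["range_z"].shape; v,u=np.mgrid[:h,:w]
    c,r=ray(d,np.c_[u.ravel(),v.ravel()])
    return (c+r*d["range_z"].reshape(-1,1)).reshape(h,w,3)
def save(n,im,s=1): cv2.imwrite("pics/"+n,cv2.resize(im[:,:,::-1],None,fx=s,fy=s,interpolation=cv2.INTER_CUBIC))
E
python3 - <<'E'
from h import *
import pickle
D={}
for n in("scene","top","wrist"):
    d=ctrl.get_image(n);D[n]=d
    T=np.array(d["world_to_cam"]);print(n,-T[:3,:3].T@T[:3,3],d["vfov"],d["D"])
pickle.dump(D,open("d0.pkl","wb"))
save("top0.png",D["top"]["image"],1.5);save("scene0.png",D["scene"]["image"],1.5)
print(ctrl.read_state())
E
```

```text
scene [  97.79742638  888.00117518 1176.27670795] 48.58548855542519 [-0.15188953  0.          0.          0.          0.        ]
top [ 320.17495473  208.42815933 1414.9018562 ] 51.72013579333073 [-0.07912804  0.          0.          0.          0.        ]
wrist [ 354.76080479 -550.10799559  372.71036415] 61.446544308981196 [-0.07980792  0.          0.          0.          0.        ]
{'clock': 0.15, 'qpos': array([ 1.04023438,  0.6291061 ,  0.03849799,  1.51811213, -0.0270158 ,
        0.99631006, -0.01998129]), 'qd': array([ 0.00017682, -0.00264459,  0.00167072, -0.00234875,  0.00018021,
       -0.00050149,  0.00014601]), 'tau': array([ 2.28453857e-03, -5.63800085e+01,  1.22805186e+00, -1.93648946e+01,
        1.11449731e-02,  7.39614683e-03,  5.29299697e-06]), 'eef_pos': array([ 291.13805641, -580.63732995,  230.62748418]), 'tool_rot': array([-3.14017635e+00,  2.03513837e-05,  4.64732551e-01]), 'force': array([-0.65927013,  0.22229647, -0.51519796]), 'torque': array([0.00358927, 0.02882199, 0.05224294]), 'gripper_force': 0.0, 'width': 85.56655941704732}
```

View pics/top0.png

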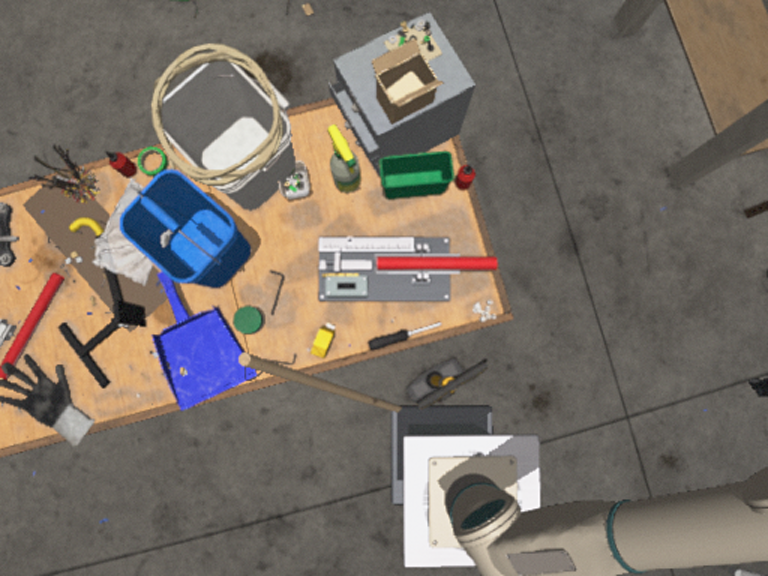

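View pics/scene0.png

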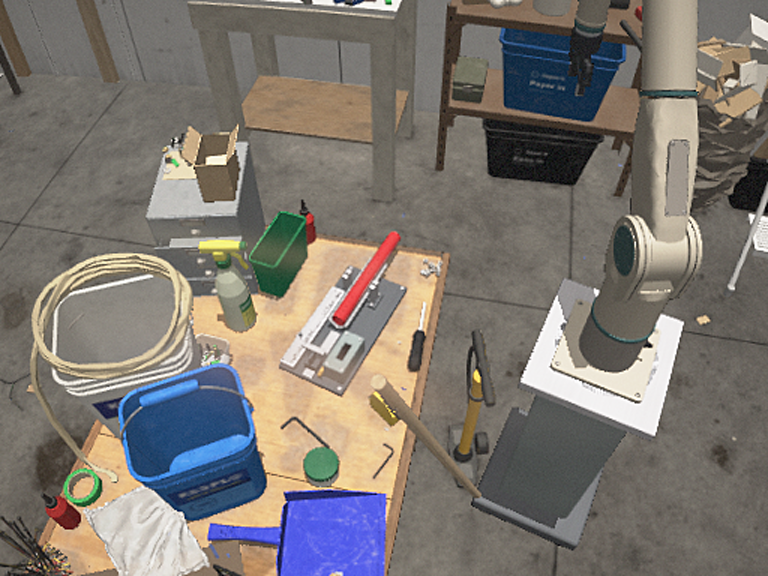

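The top view shows the guide with its base at about (320–450, 237–302) in the 1.5x picture. The tube is red, running from (378,263) to (497,263), the wheel slot is at (346,286), and the broom top is at (245,360). Next I measure these.

```bash
python3 - <<'E'
from h import *
import pickle
D=pickle.load(open("d0.pkl","rb"));d=D["top"];P=pts(d)
im=d["image"].astype(int)
red=((im[...,0]>140)&(im[...,1]<70)&(im[...,2]<70)).astype(np.uint8)
red[:, :200]=0
n,l,s,c=cv2.connectedComponentsWithStats(red);k=1+np.argmax(s[1:,4])
m=l==k;box=cv2.boxPoints(cv2.minAreaRect(np.argwhere(m)[:,::-1].astype(np.float32)))
print("tube box world z50",onz(d,box,50).round(0))
for n_,uv,z in[("baseTL",(319,237),12),("baseTR",(450,238),12),("baseBR",(450,302),12),("baseBL",(319,301),12),("slot",(346,286),58),("broom",(245,360),0)]:
    u=np.array(uv)/1.5;print(n_,onz(d,u,z).round(0),"range",P[int(u[1]),int(u[0])].round(0))
save("crop.png",d["image"][145:215,200:345],5)
w=D["wrist"];T=np.array(w["world_to_cam"]);print(T.round(3))
E
```

```text
tube box world z50 [[567. 217.  50.]
 [567. -57.  50.]
 [538. -56.  50.]
 [539. 217.  50.]]
baseTL [[622. 359.  12.]] range [625. 363.  -0.]
baseTR [[619.  43.  12.]] range [626.  41.  -8.]
baseBR [[464.  46.  12.]] range [466.  45.   1.]
baseBL [[467. 357.  12.]] range [471. 362.  -5.]
slot [[497. 291.  58.]] range [499. 293.  63.]
broom [[328. 533.   0.]] range [326. 459. 329.]
[[ 4.48000e-01 -8.94000e-01 -1.00000e-03 -6.50369e+02]
 [-8.58000e-01 -4.31000e-01  2.80000e-01 -3.68770e+01]
 [-2.51000e-01 -1.25000e-01 -9.60000e-01  3.78216e+02]
 [ 0.00000e+00  0.00000e+00  0.00000e+00  1.00000e+00]]
```

View pics/crop.png

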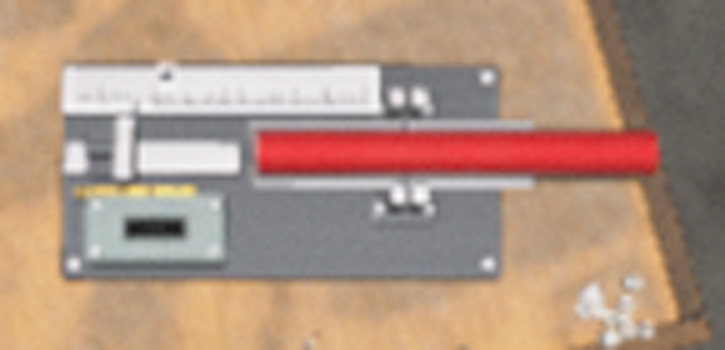

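The crop shows the slot at (155,228), the stop plate at (123,148), the tab screw at (165,72) and the tube's left end at (258,153). The guide is almost parallel to world y, with its origin near (553,176). I move the wrist camera over it.

Request:
step_arm(commands=[31,-27,0,0,0,-0.55,0,31,-27,0,0,0,-0.55,0,31,-27,0,0,0,-0.55,0,31,-27,0,0,0,-0.55,0,31,-27,0,0,0,-0.55,0,31,-27,0,0,0,-0.55,0,31,-27,0,0,0,-0.55,0,31,-27,0,0,0,-0.55,0,31,-27,0,0,0,-0.55,0,31,-27,0,0,0,-0.55,0])

```text
clock: 1.15
eef_pos: [448.3, -198.4, 231.3]
tool_rot: [-3.141, -0.001, 1.02]
force: [0.0, -0.3, -0.0]
width: -0.1
gripper_force: 0.0
```

Request:
step_arm(commands=[43.4,-18.8,3,0,0,-0.556,0,43.4,-18.8,3,0,0,-0.556,0,43.4,-18.8,3,0,0,-0.556,0,43.4,-18.8,3,0,0,-0.556,0,43.4,-18.8,3,0,0,-0.556,0,43.4,-18.8,3,0,0,-0.556,0,43.4,-18.8,3,0,0,-0.556,0,43.4,-18.8,3,0,0,-0.556,0,43.4,-18.8,3,0,0,-0.556,0,43.4,-18.8,3,0,0,-0.556,0])

```text
clock: 2.15
eef_pos: [517.8, 270.2, 200.9]
tool_rot: [3.141, -0.002, 1.572]
force: [-0.4, 0.9, -0.2]
width: 0.1
gripper_force: 0.0
```

```bash
python3 - <<'E'
from h import *
import pickle
d=ctrl.get_image("wrist");pickle.dump(d,open("w1.pkl","wb"))
save("w1.png",d["image"],1.5)
s=ctrl.read_state();print(s["eef_pos"],s["tool_rot"],s["force"],s["qpos"].round(2))
E
```

```text
[517.79345033 273.3707642  200.75163224] [ 3.14053184 -0.00488589  1.57500575] [1.37627283 2.97763973 0.36674998] [-0.33  0.58 -0.31  1.73  0.22  0.86 -0.73]
```

View pics/w1.png

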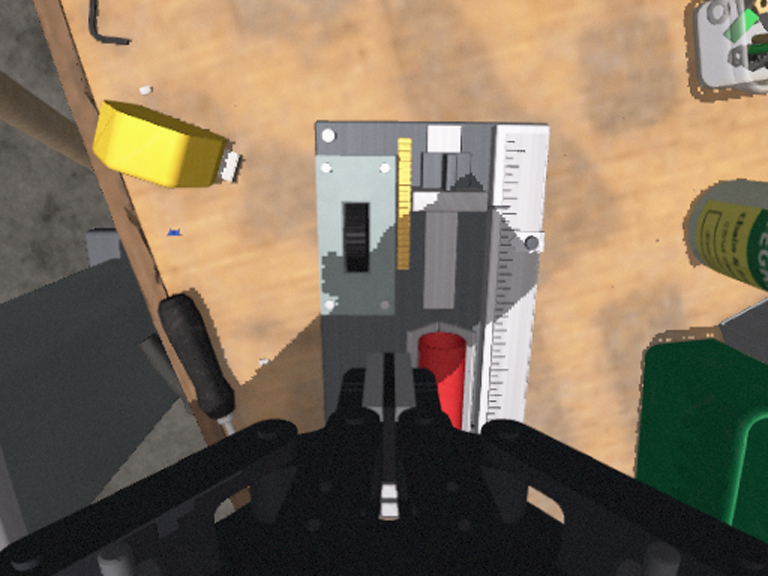

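The wrist view at 1.5x shows the wheel slot at about (356,237), the stop plate from (412,193) to (488,212), the rule at (495–550), and the tab screw at (531,242). I zoom on the pointer and tab, and measure the panel corner screws.

```bash
python3 - <<'E'
from h import *
import pickle
d=pickle.load(open("w1.pkl","rb"))
c=d["image"][75:205,205:375]
g=np.clip((c/255.)**0.55*255,0,255).astype(np.uint8)
save("w1c.png",g,4.5)
P=pts(d)
scr=onz(d,np.array([(326,168),(385,168),(330,305),(385,305)])/1.5,60)
print(scr.round(1),scr.mean(0).round(1)); print("slot",onz(d,np.array([(356,203),(356,271)])/1.5,60).round(1))
print("corners",onz(d,np.array([(316,122),(550,125)])/1.5,12).round(1))
reg=P[100:210,205:270].reshape(-1,3); m=(reg[:,2]>50)&(reg[:,2]<63); q=reg[m]
print("panel range",np.percentile(q,[1,50,99],axis=0).round(1))
for n,uv in dict(wheel=(356,237),stop=(450,202),tab=(531,242)).items(): print(n,P[int(uv[1]/1.5),int(uv[0]/1.5)].round(1))
E
```

```text
[[482.2 330.7  60. ]
 [515.9 330.6  60. ]
 [482.1 248.7  60. ]
 [515.9 248.8  60. ]] [499.  289.7  60. ]
slot [[499.1 310.8  60. ]
 [498.4 270.2  60. ]]
corners [[470.5 358.7  12. ]
 [624.2 357.8  12. ]]
panel range [[475.9 243.1  55.8]
 [498.1 294.8  57.8]
 [520.6 337.4  62.1]]
wheel [498.8 291.8  65.1]
stop [553.4 312.2  61. ]
tab [609.3 284.6  38.2]
```

View pics/w1c.png

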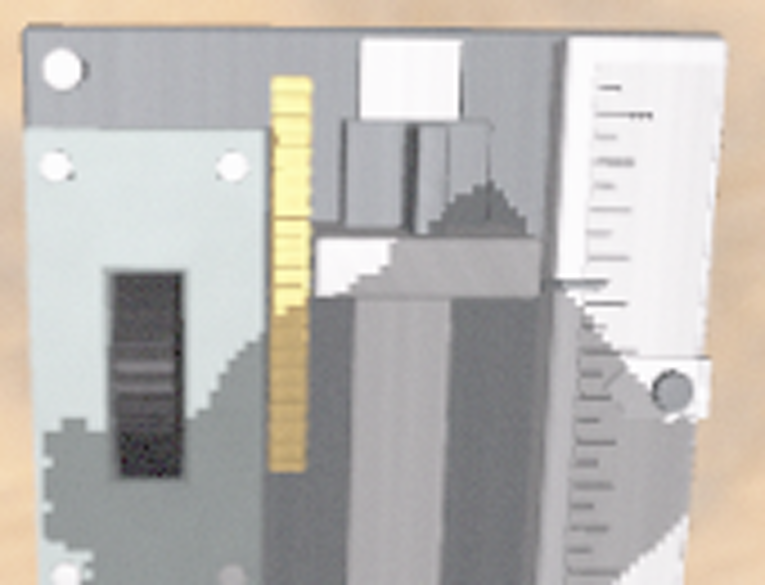

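The crop shows the pointer blade tip at (605,284). The tab spans y 356–418 with its screw at (672,390), and its point is at about (608,388).

```bash
python3 - <<'E'
from h import *
import pickle
d=pickle.load(open("w1.pkl","rb"))
uv=np.array([(605,284),(608,388),(555,284)])/4.5+[205,75]
p=onz(d,uv,33);print(p.round(1),"dy",p[0,1]-p[1,1])
# guide axis direction: rule left edge / gold rack / base edge
a=np.array([(22,30),(722,38)])/4.5+[205,75];print(onz(d,a,12).round(1))
a=np.array([(314,296),(540,298)])/4.5+[205,75];print("stop face top",onz(d,a,61).round(1))
E
```

```text
[[595.  305.8  33. ]
 [597.2 283.4  33. ]
 [584.3 305.7  33. ]] dy 22.44531075504409
[[469.7 358.4  12. ]
 [623.  357.7  12. ]]
stop face top [[531.6 306.2  61. ]
 [575.5 306.1  61. ]]
```

Request:
step_arm(commands=[2.5,-1.9,8,0,0,0,0,2.5,-1.9,10,0,0,0,0,2.5,-1.9,12.2,0,0,0,0,2.5,-1.9,12.2,0,0,0,0,2.5,-1.9,12.2,0,0,0,0,2.5,-1.9,12.2,0,0,0,0])

```text
clock: 2.8
eef_pos: [500.1, 291.5, 81.1]
tool_rot: [3.138, -0.001, 1.569]
force: [0.7, -0.7, 0.5]
width: 0.1
gripper_force: 0.0
```

Request:
step_arm(commands=[0.75,-0.1,0.5,0,0,0,0,0.75,-0.1,0.9,0,0,0,0,0.75,-0.1,1.1,0,0,0,0,0.75,-0.1,1.1,0,0,0,0,0.75,-0.1,1.1,0,0,0,0])

```text
clock: 3.3
eef_pos: [496.9, 299.5, 68.3]
tool_rot: [3.142, 0.0, 1.571]
force: [-0.4, 0.2, -0.7]
width: 0.2
gripper_force: 0.0
```

```bash
python3 - <<'E'
from h import *
s=ctrl.read_state();print(s["eef_pos"].round(1),s["tool_rot"],s["force"].round(2))
E
```

```text
[496.9 299.5  68.3] [3.14158387e+00 2.16864661e-04 1.57082054e+00] [-0.38  0.19 -0.69]
```

Request:
step_arm(commands=[0,0.1,0.05,0,0,0,0,0,0.1,0.1,0,0,0,0,0,0.1,0.12,0,0,0,0,0,0.1,0.14,0,0,0,0,0,0.1,0.14,0,0,0,0])

```text
clock: 3.8
eef_pos: [497.9, 299.6, 66.9]
tool_rot: [-3.142, -0.0, 1.571]
force: [-1.2, 0.0, 0.0]
width: -0.1
gripper_force: 0.0
```

Request:
step_arm(commands=[0,0,0.03,0,0,0,0,0,0,0.06,0,0,0,0,0,0,0.09,0,0,0,0,0,0,0.1,0,0,0,0,0,0,0.1,0,0,0,0])

```text
clock: 4.3
eef_pos: [497.9, 299.6, 66.1]
tool_rot: [3.141, 0.0, 1.571]
force: [-0.7, -0.4, 2.1]
width: 0.0
gripper_force: 0.9
```

Request:
step_arm(commands=[0,0,0.02,0,0,0,0,0,0,0.04,0,0,0,0,0,0,0.04,0,0,0,0,0,0,0.04,0,0,0,0])

```text
clock: 4.7
eef_pos: [497.9, 299.7, 65.9]
tool_rot: [3.141, -0.0, 1.571]
force: [-1.2, -0.5, 4.9]
width: 0.4
gripper_force: 2.6
```

Request:
step_arm(commands=[0,0,0.03,0,0,0,0,0,0,0.06,0,0,0,0,0,0,0.08,0,0,0,0,0,0,0.08,0,0,0,0,0,0,0.08,0,0,0,0])

```text
clock: 5.2
eef_pos: [498.0, 299.7, 65.8]
tool_rot: [3.141, -0.0, 1.571]
force: [-2.6, -1.6, 11.0]
width: -0.3
gripper_force: 5.2
```

Request:
step_arm(commands=[-0.1,0,0,0,0,0,0,-0.2,0,0,0,0,0,0,-0.3,0,0,0,0,0,0,-0.4,0,0,0,0,0,0,-0.5,0,0,0,0,0,0,-0.6,0,0,0,0,0,0])

```text
clock: 5.8
eef_pos: [498.0, 298.1, 66.0]
tool_rot: [3.139, -0.007, 1.573]
force: [-1.9, 5.8, 6.0]
width: -0.1
gripper_force: 3.3
```

Request:
step_arm(commands=[0,0,0.04,0,0,0,0,0,0,0.08,0,0,0,0,0,0,0.08,0,0,0,0])

```text
clock: 6.1
eef_pos: [498.0, 297.9, 65.9]
tool_rot: [3.139, -0.006, 1.573]
force: [-3.3, 4.3, 11.7]
width: -0.2
gripper_force: 6.1
```

Request:
step_arm(commands=[-0.1,0,0.01,0,0,0,0,-0.2,0,0.02,0,0,0,0,-0.3,0,0.03,0,0,0,0,-0.4,0,0.03,0,0,0,0,-0.5,0,0.03,0,0,0,0,-0.6,0,0.03,0,0,0,0])

```text
clock: 6.7
eef_pos: [498.0, 292.8, 65.8]
tool_rot: [3.139, -0.007, 1.573]
force: [-4.2, 5.1, 13.3]
width: -0.1
gripper_force: 6.9
```

```bash
cat > look.py <<'E'
import sys
from h import *
d=ctrl.get_image("wrist")
# tab/pointer region: project rule strip z33 around
s=ctrl.read_state()
c=proj(d,[[600,290,33]])[0].round().astype(int);print("centre",c,s["eef_pos"].round(1),s["force"].round(1))
np.save(sys.argv[1]+".npy",d["image"])
import pickle;pickle.dump(d,open(sys.argv[1]+".pkl","wb"))
x0,y0=c[0]-75,c[1]-70
x0=min(max(x0,0),512-150);y0=min(max(y0,0),384-130)
cr=d["image"][y0:y0+130,x0:x0+150]
save(sys.argv[1]+".png",np.clip((cr/255.)**0.6*255,0,255).astype(np.uint8),4.5);print("origin",x0,y0)
E
python3 look.py p1
```

```text
centre [429 229] [498.  292.5  65.9] [-4.2  4.4 14.5]
origin 354 159
```

View pics/p1.png

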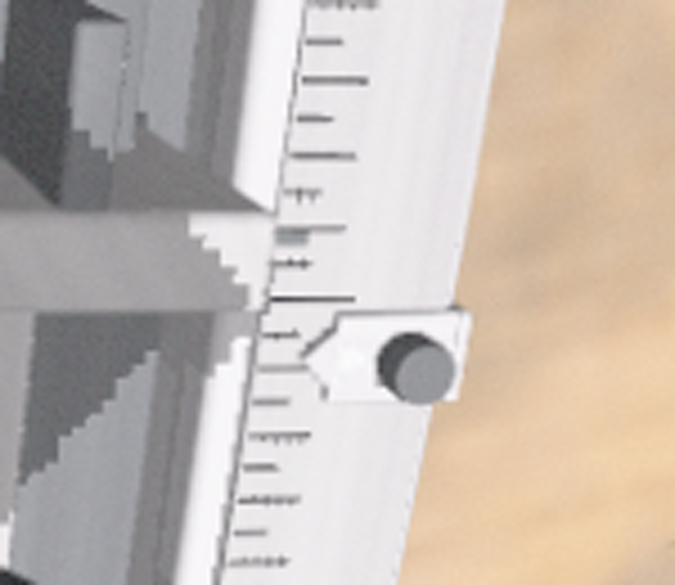

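The view shows the tab point at about (302,357) and the pointer blade tip at about (306,238), visible past the stop's edge.

```bash
cat > m.py <<'E'
import sys,pickle
from h import *
d=pickle.load(open(sys.argv[1]+".pkl","rb"));a=eval(sys.argv[2]);o=eval(sys.argv[3])
p=onz(d,np.array(a)/4.5+o,33);print(p.round(1),"dy",p[0,1]-p[1,1])
E
python3 m.py p1 "[(306,238),(302,357)]" "[354,159]"
```

```text
[[593.9 301.   33. ]
 [595.9 284.1  33. ]] dy 16.840948192210533
```

Request:
step_arm(commands=[-0.1,0,-0.03,0,0,0,0,-0.2,0,-0.03,0,0,0,0,-0.3,0,-0.03,0,0,0,0,-0.4,0,-0.02,0,0,0,0,-0.5,0,-0.02,0,0,0,0])

```text
clock: 7.25
eef_pos: [498.0, 287.6, 65.8]
tool_rot: [3.139, -0.007, 1.573]
force: [-3.7, 5.9, 12.2]
width: -0.2
gripper_force: 6.2
```

Request:
step_arm(commands=[-0.1,0,0,0,0,0,0,-0.2,0,0,0,0,0,0,-0.3,0,0,0,0,0,0,-0.4,0,0,0,0,0,0,-0.5,0,0,0,0,0,0])

```text
clock: 7.75
eef_pos: [498.0, 282.2, 65.6]
tool_rot: [3.139, -0.007, 1.573]
force: [-3.6, 4.0, 10.5]
width: -0.1
gripper_force: 5.4
```

Request:
step_arm(commands=[0,0,-0.4,0,0,0,0,0.5,0,-0.8,0,0,0,0,1.5,0,-0.8,0,0,0,0,2.1,0,-0.8,0,0,0,0,2.1,0,-0.6,0,0,0,0,2.1,0,-0.4,0,0,0,0,2.1,0,-0.3,0,0,0,0,2.1,0,-0.25,0,0,0,0,2.1,0,-0.25,0,0,0,0])

```text
clock: 8.65
eef_pos: [497.8, 298.2, 66.2]
tool_rot: [-3.141, 0.0, 1.57]
force: [-0.4, 0.5, -0.0]
width: 0.1
gripper_force: 0.0
```

```bash
python3 look.py p2
```

```text
centre [428 237] [497.9 298.3  66.3] [-0.1  0.1  0.3]
origin 353 167
```

View pics/p2.png

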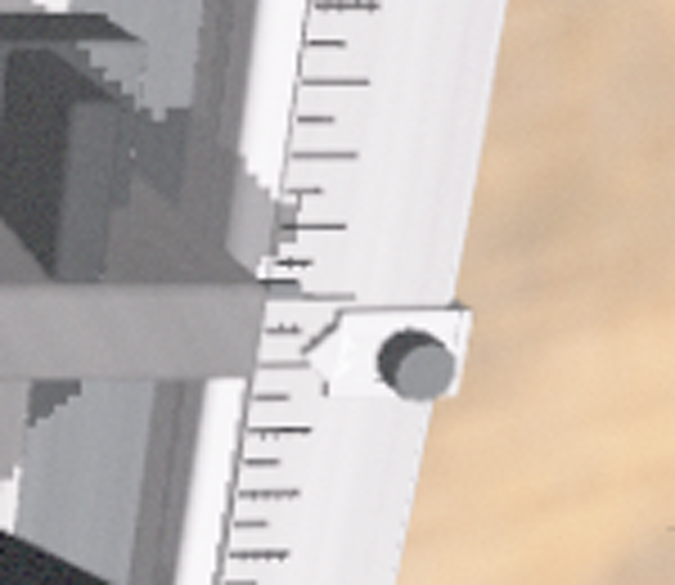

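The pointer tip is now at (300,288) and the tab point at (302,352).

```bash
python3 m.py p2 "[(300,288),(302,352)]" "[353,167]"
```

```text
[[594.  293.7  33. ]
 [595.7 284.4  33. ]] dy 9.342365014733218
```

Request:
step_arm(commands=[0,0,0.05,0,0,0,0,0,0,0.1,0,0,0,0,0,0,0.12,0,0,0,0,0,0,0.12,0,0,0,0])

```text
clock: 9.1
eef_pos: [498.1, 298.5, 65.9]
tool_rot: [3.141, 0.0, 1.571]
force: [-0.9, -1.2, 6.6]
width: 0.2
gripper_force: 3.4
```

Request:
step_arm(commands=[0,0,0.04,0,0,0,0,0,0,0.07,0,0,0,0,-0.1,0,0.1,0,0,0,0,-0.2,0,0.12,0,0,0,0,-0.3,0,0.14,0,0,0,0,-0.4,0,0.15,0,0,0,0])

```text
clock: 9.7
eef_pos: [498.2, 298.3, 65.8]
tool_rot: [3.139, -0.006, 1.572]
force: [-4.3, 5.3, 14.1]
width: 0.2
gripper_force: 6.6
```

Request:
step_arm(commands=[-0.1,0,-0.01,0,0,0,0,-0.2,0,-0.02,0,0,0,0,-0.3,0,-0.02,0,0,0,0,-0.4,0,-0.02,0,0,0,0,-0.5,0,-0.02,0,0,0,0,-0.6,0,-0.02,0,0,0,0,-0.7,0,-0.02,0,0,0,0,-0.8,0,-0.02,0,0,0,0,-0.9,0,-0.02,0,0,0,0])

```text
clock: 10.6
eef_pos: [498.2, 290.5, 65.9]
tool_rot: [3.138, -0.007, 1.573]
force: [-4.0, 5.2, 10.8]
width: 0.1
gripper_force: 5.5
```

```bash
cat >> look.py <<'E'
# auto: unwarp rule strip at z33 to world mm grid (0.1mm) and print darkness profile of pointer column
ys=np.arange(270,312,0.5)
for x in (591.5,592.5,593.5,598):
    uv=proj(d,[[x,y,33] for y in ys]).astype(np.float32)
    g=cv2.remap(cv2.cvtColor(d["image"],cv2.COLOR_RGB2GRAY),uv[:,:1],uv[:,1:],cv2.INTER_LINEAR).ravel()
    print(x,' '.join(map(str,g)))
E
python3 look.py p3; python3 - <<'E'
E
```

```text
centre [429 226] [498.2 290.2  65.9] [-3.5  5.  11.4]
origin 354 156
591.5 221 221 219 212 165 113 96 157 201 220 220 220 220 220 206 159 142 167 207 220 219 220 220 216 174 126 134 202 218 220 219 220 221 219 183 140 109 85 69 61 75 125 202 218 164 97 135 202 219 217 218 217 216 198 149 105 128 199 219 220 219 217 219 201 155 126 164 213 219 219 219 215 196 154 107 129 188 217 218 219 217 218 219 206
592.5 221 221 220 218 198 147 115 169 207 221 220 221 221 220 206 161 139 166 205 221 221 220 220 217 175 127 136 199 219 219 220 221 220 220 183 141 115 114 92 86 127 217 219 218 165 98 140 202 218 218 219 220 216 204 171 123 130 200 219 219 218 217 218 202 156 127 163 214 218 219 219 219 221 202 150 150 188 219 218 217 219 219 219 207
593.5 221 222 220 211 165 118 111 170 210 222 221 221 221 222 207 164 140 170 209 223 221 221 221 217 178 129 140 203 220 221 222 222 221 222 181 134 110 122 122 162 215 222 221 221 167 99 138 204 222 222 222 222 219 190 134 88 126 199 222 222 222 222 221 205 159 128 169 216 220 220 220 220 220 203 151 150 190 221 221 221 221 220 221 212
598 221 222 223 222 210 135 108 157 213 223 223 223 222 222 223 222 221 222 222 223 223 218 207 198 214 226 233 236 236 236 230 210 169 124 114 112 125 170 203 219 222 222 220 220 159 101 134 207 220 221 221 220 220 220 220 220 220 219 220 220 221 221 221 205 160 128 162 214 220 220 219 220 220 220 219 218 218 218 218 219 218 218 219 209
```

View pics/p3.png

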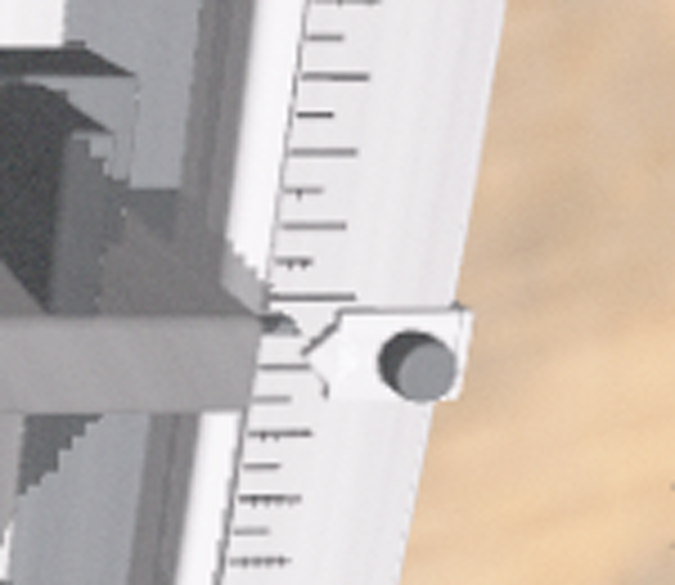

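The tab point is at (302,353) and the pointer blade spans (262–300, 315–332), overlapping a tick. I cross-check it against the stop's front top edge in p1, p2 and p3.

```bash
python3 - <<'E'
from h import *
import pickle
for n,o,e,a in(("p1",(354,159),(150,310),(300,238)),("p2",(353,167),(150,377.5),(290,288)),("p3",(354,156),(150,412),(290,324))):
    d=pickle.load(open(n+".pkl","rb"))
    print(n,"face",onz(d,np.array([e])/4.5+o,61)[0,1],"ptr",onz(d,np.array([a])/4.5+o,33)[0,1], "scale",np.diff(onz(d,np.array([[290,300],[290,345]])/4.5+o,33)[:,1]))
    T=np.array(d["world_to_cam"])
d=pickle.load(open("p3.pkl","rb"));print("tab",onz(d,np.array([(302,353)])/4.5+(354,156),33))
E
```

```text
p1 face 302.2617712289929 ptr 300.9837356358541 scale [-6.43429454]
p2 face 294.7943198594037 ptr 293.74878717966834 scale [-6.56915726]
p3 face 289.27950111551183 ptr 288.5534189205396 scale [-6.39737401]
tab [[595.71213498 284.3839929   33.        ]]
```

Request:
step_arm(commands=[-0.1,0,0,0,0,0,0,-0.2,0,0,0,0,0,0,-0.3,0,0,0,0,0,0,-0.4,0,0,0,0,0,0,-0.5,0,0,0,0,0,0,-0.55,0,0,0,0,0,0])

```text
clock: 11.25
eef_pos: [498.1, 284.9, 65.8]
tool_rot: [3.139, -0.007, 1.573]
force: [-2.3, 5.8, 11.0]
width: 0.0
gripper_force: 5.4
```

```bash
python3 look.py p4 | head -2; python3 - <<'E'
from h import *
import pickle
for n in("p1","p2","p3","p4"):
    d=pickle.load(open(n+".pkl","rb"))
    g=cv2.cvtColor(d["image"],cv2.COLOR_RGB2GRAY).astype(float)
    def prof(x0,x1,z,y0,y1):
        ys=np.arange(y0,y1,.1);xs=np.linspace(x0,x1,25)
        uv=proj(d,[[x,y,z] for x in xs for y in ys]).astype(np.float32)
        return ys,cv2.remap(g.astype(np.float32),uv[:,:1],uv[:,1:],cv2.INTER_LINEAR).reshape(25,-1).mean(0)
    # stop face edge: strongest gradient of top plate over the x span right of the tongue
    ys,p=prof(565,574,61,280,306);gr=np.gradient(cv2.GaussianBlur(p[None].astype(np.float32),(15,1),0)[0]);k=np.argsort(-abs(gr))[:1]
    i=[j for j in range(3,len(gr)-3) if abs(gr[j])==abs(gr[max(0,j-15):j+16]).max() and abs(gr[j])>.4]
    print(n,"edges",[(round(ys[j],1),round(gr[j],1)) for j in i])
E
```

```text
centre [431 217] [498.1 284.7  65.8] [-2.9  4.7 11.2]
origin 356 147
p1 edges [(np.float64(296.0), np.float32(-2.2)), (np.float64(299.2), np.float32(-2.2)), (np.float64(302.5), np.float32(2.7)), (np.float64(305.5), np.float32(2.3))]
p2 edges [(np.float64(281.6), np.float32(0.5)), (np.float64(294.8), np.float32(-3.9)), (np.float64(305.4), np.float32(-1.4))]
p3 edges [(np.float64(289.3), np.float32(-3.4)), (np.float64(300.8), np.float32(-3.0)), (np.float64(305.3), np.float32(1.0))]
p4 edges [(np.float64(285.3), np.float32(-3.5)), (np.float64(296.9), np.float32(-4.1)), (np.float64(300.6), np.float32(2.1)), (np.float64(304.3), np.float32(1.5))]
```

Request:
step_arm(commands=[0.2,0,0,0,0,0,0,0.35,0,-0.05,0,0,0,0,0.35,0,-0.3,0,0,0,0,0.35,0,-0.6,0,0,0,0,0.35,0,-1.2,0,0,0,0,0.35,0,-1.2,0,0,0,0])

```text
clock: 11.9
eef_pos: [498.4, 283.8, 76.5]
tool_rot: [3.141, -0.001, 1.57]
force: [1.0, 0.1, 0.3]
width: -0.4
gripper_force: 0.0
```

```bash
python3 look.py p5 | head -2
```

```text
centre [423 209] [498.2 283.7  76.2] [ 0.9 -0.8  0.2]
origin 348 139
```

View pics/p5.png

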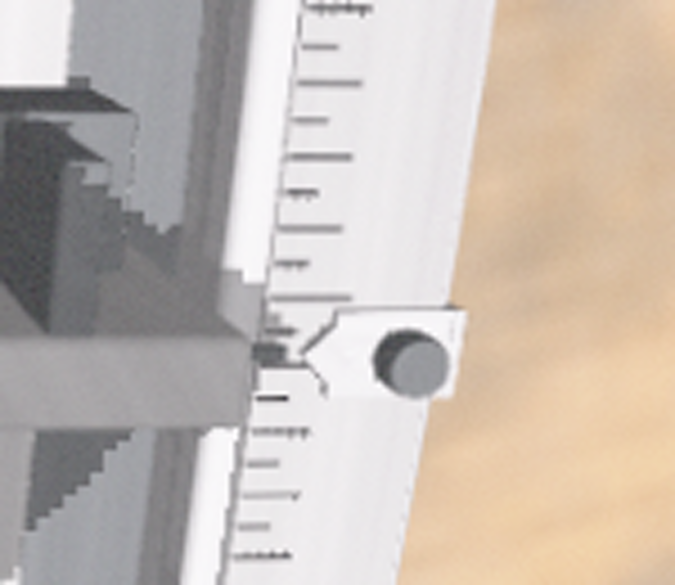

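The pointer blade is centred at about (271,352) and the tab point at (302,351), so they are in line. Next I go to the tube's push end.

Request:
step_arm(commands=[0,0,-5,0,0,0,0,-39,5.5,-6,0,0,0,0,-39,5.5,-6,0,0,0,0,-39,5.5,-6,0,0,0,0,-39,5.5,-6,0,0,0,0,-39,5.5,-6,0,0,0,0,-39,5.5,-6,0,0,0,0,-39,5.5,-6,0,0,0,0,-39,5.5,-6,0,0,0,0,-39,5.5,-6,0,0,0,0])

```text
clock: 12.95
eef_pos: [552.6, -115.9, 135.4]
tool_rot: [-3.142, 0.005, 1.559]
force: [0.1, -0.2, -0.3]
width: 0.0
gripper_force: 0.0
```

```bash
python3 - <<'E'
from h import *
import pickle
d=ctrl.get_image("wrist");s=ctrl.read_state();print(s["eef_pos"].round(1),s["force"].round(1),s["tool_rot"])
P=pts(d);im=d["image"].astype(int)
m=(im[...,0]>100)&(im[...,1]<60)&(im[...,2]<60)&(P[...,2]>35)&(P[...,2]<70)
q=P[m];print(len(q),np.percentile(q,[.2,50,99.8],axis=0).round(1))
m2=q[:,1]<np.percentile(q[:,1],30);print("axis x near end",(np.percentile(q[m2][:,0],1)+np.percentile(q[m2][:,0],99))/2)
E
```

```text
[ 552.5 -111.2  135.4] [-1.5  1.4  0.4] [-3.14125814e+00  1.80738970e-03  1.56299292e+00]
783 [[537.2 -59.7  47.6]
 [564.3 -22.1  52.1]
 [567.4  15.8  58.9]]
axis x near end 552.3937985578025
```

Request:
step_arm(commands=[0,0,5,0,0,0,0,0,0,9.9,0,0,0,0,0,0,9.9,0,0,0,0,0.8,0,9.9,0,0,0,0,1.2,0,9.9,0,0,0,0,1.2,0,9.9,0,0,0,0])

```text
clock: 13.6
eef_pos: [555.1, -92.6, 39.8]
tool_rot: [3.136, -0.0, 1.573]
force: [0.7, 0.1, 0.4]
width: -0.2
gripper_force: 0.0
```

Request:
step_arm(commands=[0.5,-0.2,0.2,0,0,0,0,1.0,-0.2,0.2,0,0,0,0,1.3,-0.2,0.2,0,0,0,0,1.6,-0.2,0.2,0,0,0,0,1.9,-0.2,0.2,0,0,0,0,2.2,-0.2,0.2,0,0,0,0,2.5,-0.2,0.2,0,0,0,0,2.8,-0.2,0.2,0,0,0,0,3.1,-0.2,0.2,0,0,0,0])

```text
clock: 14.5
eef_pos: [550.8, -64.0, 34.8]
tool_rot: [-3.141, 0.001, 1.57]
force: [0.2, -1.9, 0.0]
width: -0.2
gripper_force: 1.0
```

Request:
step_arm(commands=[0.4,0.1,0,0,0,0,0,0.8,0.1,0,0,0,0,0,1.2,0.1,0,0,0,0,0,1.6,0.1,0,0,0,0,0,2.0,0.1,0,0,0,0,0,2.4,0.1,0,0,0,0,0,2.8,0.1,0,0,0,0,0,3.2,0.1,0,0,0,0,0,3.5,0.1,0,0,0,0,0,3.6,0.1,0,0,0,0,0])

```text
clock: 15.5
eef_pos: [551.7, -26.9, 34.8]
tool_rot: [-3.141, -0.0, 1.571]
force: [-2.2, -2.5, 1.2]
width: 0.1
gripper_force: 1.5
```

```bash
cat > tube.py <<'E'
from h import *
s=ctrl.read_state();print(s["eef_pos"].round(1),s["force"].round(1),s["tool_rot"].round(3))
for n in("top","scene"):
    d=ctrl.get_image(n);im=d["image"].astype(int)
    red=(im[...,0]-np.maximum(im[...,1],im[...,2])).astype(np.float32)
    ys=np.arange(150,320,.25);tot=[]
    for x in(548,550,552,554):
        uv=proj(d,[[x,y,60 if n=="top" else 60] for y in ys]).astype(np.float32)
        tot.append(cv2.remap(red,uv[:,:1],uv[:,1:],cv2.INTER_LINEAR).ravel())
    p=np.mean(tot,0);top=np.median(p[:60]);k=np.where(p>top/2)[0].max();print(n,"tube stop end y",ys[k],top)
E
python3 tube.py
```

```text
[551.7 -26.9  34.8] [-2.2 -2.5  1.2] [-3.141 -0.     1.571]
top tube stop end y 263.25 160.9226
scene tube stop end y 275.75 153.672
```

Request:
step_arm(commands=[0.2,0,0,0,0,0,0,0.4,0,0,0,0,0,0,0.6,0,0,0,0,0,0,0.8,0,0,0,0,0,0,1.0,0,0,0,0,0,0,1.15,0,0,0,0,0,0,1.3,0,0,0,0,0,0,1.4,0,0,0,0,0,0,1.5,0,0,0,0,0,0,1.5,0,0,0,0,0,0])

```text
clock: 16.6
eef_pos: [552.0, -12.0, 34.8]
tool_rot: [3.141, -0.0, 1.571]
force: [0.8, -1.4, -0.2]
width: 0.1
gripper_force: 0.4
```

```bash
python3 tube.py
```

```text
[552.  -12.   34.8] [ 0.8 -1.4 -0.2] [ 3.141 -0.     1.571]
top tube stop end y 277.5 161.5564
scene tube stop end y 282.25 156.40063
```

Request:
step_arm(commands=[0.1,0,0,0,0,0,0,0.2,0,0,0,0,0,0,0.3,0,0,0,0,0,0,0.35,0,0,0,0,0,0,0.4,0,0,0,0,0,0,0.4,0,0,0,0,0,0])

```text
clock: 17.3
eef_pos: [552.0, -8.4, 34.9]
tool_rot: [3.141, 0.0, 1.571]
force: [0.2, -1.8, -0.5]
width: -0.1
gripper_force: 0.9
```

Request:
step_arm(commands=[0.05,0,0,0,0,0,0,0.1,0,0,0,0,0,0,0.1,0,0,0,0,0,0])

```text
clock: 17.6
eef_pos: [552.0, -7.3, 34.9]
tool_rot: [3.141, -0.0, 1.571]
force: [0.7, -2.2, -0.9]
width: -0.3
gripper_force: 1.0
```

Request:
step_arm(commands=[0.05,0,0,0,0,0,0,0.1,0,0,0,0,0,0,0.1,0,0,0,0,0,0])

```text
clock: 17.9
eef_pos: [551.9, -6.3, 34.9]
tool_rot: [3.141, -0.0, 1.571]
force: [0.7, -2.0, 0.9]
width: 0.2
gripper_force: 1.1
```

Request:
step_arm(commands=[0.05,0,0,0,0,0,0,0.1,0,0,0,0,0,0,0.1,0,0,0,0,0,0])

```text
clock: 18.2
eef_pos: [551.9, -5.3, 34.9]
tool_rot: [3.141, -0.0, 1.571]
force: [0.5, -1.9, -0.3]
width: -0.1
gripper_force: 1.1
```

```bash
python3 tube.py
```

```text
[551.9  -5.3  34.9] [ 0.5 -1.9 -0.3] [ 3.141 -0.     1.571]
top tube stop end y 283.75 162.98633
scene tube stop end y 285.0 157.73291
```

Request:
step_arm(commands=[0.03,0,0,0,0,0,0,0.05,0,0,0,0,0,0,0.05,0,0,0,0,0,0])

```text
clock: 18.6
eef_pos: [551.9, -5.1, 34.9]
tool_rot: [3.141, 0.0, 1.571]
force: [1.0, -2.6, 0.4]
width: -0.0
gripper_force: 1.5
```

Request:
step_arm(commands=[0.03,0,0,0,0,0,0,0.05,0,0,0,0,0,0,0.05,0,0,0,0,0,0])

```text
clock: 18.9
eef_pos: [551.9, -5.1, 34.8]
tool_rot: [3.142, 0.001, 1.57]
force: [1.6, -5.4, -0.1]
width: -0.0
gripper_force: 2.5
```

Request:
step_arm(commands=[0.03,0,0,0,0,0,0,0.05,0,0,0,0,0,0,0.05,0,0,0,0,0,0])

```text
clock: 19.2
eef_pos: [551.9, -5.1, 34.9]
tool_rot: [-3.142, 0.001, 1.57]
force: [1.0, -5.3, 0.9]
width: 0.0
gripper_force: 3.0
```

The tube butts: the tool stalled at y −5.1 with force up to about 5 N. I back off, rise and look.

Request:
step_arm(commands=[-0.5,0,0,0,0,0,0,-2,0,0,0,0,0,0,-4,0,0,0,0,0,0,-5,0,-3,0,0,0,0,-5,0,-8,0,0,0,0,-5,0,-12,0,0,0,0,-5,0,-14,0,0,0,0])

```text
clock: 19.9
eef_pos: [553.2, -54.1, 178.2]
tool_rot: [3.137, -0.001, 1.571]
force: [0.4, 0.7, -0.4]
width: 0.1
gripper_force: 0.0
```

Request:
step_arm(commands=[30,-4,0,0,0,0,0,30,-4,0,0,0,0,0,30,-4,0,0,0,0,0,30,-4,0,0,0,0,0,30,-4,0,0,0,0,0,30,-4,0,0,0,0,0,30,-4,0,0,0,0,0,30,-4,0,0,0,0,0,30,-4,0,0,0,0,0])

```text
clock: 20.8
eef_pos: [511.9, 244.3, 174.4]
tool_rot: [-3.141, 0.001, 1.57]
force: [-0.2, -0.2, -0.4]
width: -0.0
gripper_force: 0.0
```

```bash
python3 look.py p6 | head -2; python3 tube.py; python3 - <<'E'
from h import *
import pickle
d=pickle.load(open("p6.pkl","rb"))
c=proj(d,[[580,285,40]])[0].astype(int);o=c-[90,60];o=np.clip(o,0,[512-170,384-125]);print(o)
cr=d["image"][o[1]:o[1]+125,o[0]:o[0]+170];save("p6c.png",np.clip((cr/255.)**0.6*255,0,255).astype(np.uint8),4.5)
E
```

```text
centre [360 129] [512.3 243.8 174.5] [-0.1 -0.3  0.2]
origin 285 59
[512.3 243.8 174.5] [-0.1 -0.3  0.2] [-3.141e+00  1.000e-03  1.568e+00]
top tube stop end y 289.25 10.837402
scene tube stop end y 287.0 53.70874
[248  75]
```

View pics/p6c.png

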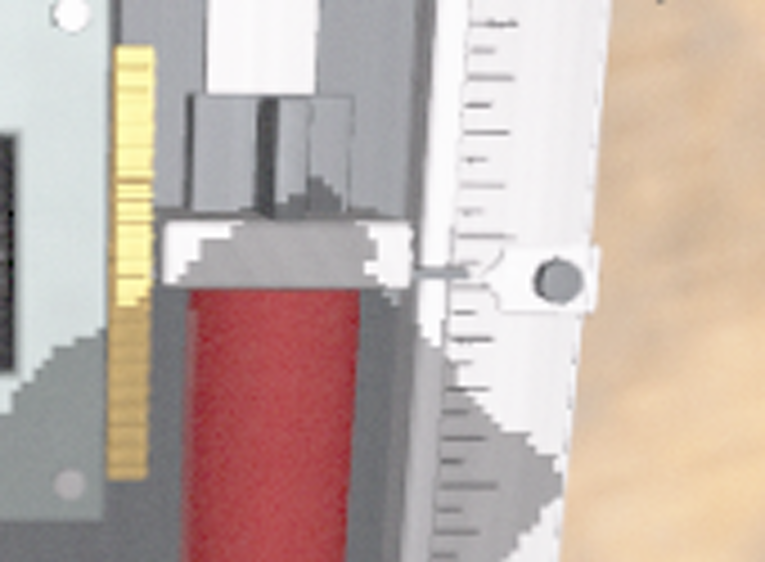

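The picture shows the tube end flush on the stop face at v≈290. The pointer tip is at (468,272) and the tab point at about (478,276), so they are within about 1 mm. I hand in the job.

```bash
python3 -c "
from cell import ctrl
print(ctrl.finish_job())"
```

```text
the job is handed in; nothing more can be done
None
```

The job is handed in, with no verdict returned: by camera the stop's pointer is within about 1 mm of the tab's point, the tube lies in the trough butted against the stop, and the arm is clear (about 21 s used).

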